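# Raise the hood window to its pointer and switch the fan on

## Task

The hood stands with its window towards the table's right-hand edge. With the fingertips under its lip, push the sliding window up until the lip is level with the pointer on the window's left jamb, and leave it there; then press the fan's push button on the hood's apron all the way down and let it come back up. Only touch and push: do not pinch the lip or shift the pointer, and leave the bottles, the tape and the tube where they are.

Things in the scene. Friction and masses are not known exactly. Their poses are not given: they have to be found in the camera images.
- hood: white benchtop hood fixed to the table, 210 wide, about 310 high; front leans 25 degrees back from vertical between two aluminium jambs 18 wide. Origin where the front's middle meets the table; x into the hood, y to its left, z up. Its base plate, 16 thick, reaches 75 mm out before the origin (the apron) and 190 behind. x points roughly to the world's +y. A fixed panel fills the front below the window.
- sash (a joint): height of the sliding window in m along the leaning front (10 mm of travel lift it 9.1 mm and carry it 4.2 mm into the hood); 0 shut, 0.17 top stop. Counterweighted: it stays where it is left. Friction 4 N along the track, plus 25 N per m/s. It is at the mark when equal to the pointer joint.
- pointer (a joint): height of the pointer clip on the same scale as the sash  where the window shall go. Clamped; it must not be shifted.
- lip_front (a point): middle of the lower front edge of the window's lip, a dark steel ledge 172 wide, 12 thick, standing out 29 mm square to the window. Axes: x into the hood square to the window (25 degrees below level), y to the hood's left along the lip, z up the track. The flat underside lies in this x-y plane, from here some 30 mm along x to the fixed panel's face, and 172 mm wide.
- lip_level (a point): left end of the lip, at the middle of its 12 mm thickness; axes as for lip_front. This point must come level with the pointer's tip.
- pointer_tip (a point): tip of the black pointer clip (20 x 20 mm with a wedge towards the window, steel thumb screw in front) on the hood's left jamb, 2.5 mm beside the end of the lip; axes as for lip_front. The window is at the mark when lip_level is at z = 0 in this frame.
- lip: lower half of the lip (6 mm plate, 29 mm out from the window); moves with the window; origin at the middle of the window's foot; axes as for lip_front.
- lip_cap: upper half of the lip, 6 mm thick, 25 mm out from the window; same origin and axes as the lip.
- fan_top (a point): middle of the top of the white round push button (26 mm diameter, in a black housing 42 mm across, its top 18 mm above the apron) at the left end of the hood's apron, 47 mm out before the leaning front; it is pressed straight down.
- fan (a joint): travel of the fan button, 0 = up, 0.006 m = fully down; sprung, needs about 5 N to go fully down and comes back by itself.
- bottle_a: loose dropper bottle with blue cap, 26 x 26 x 80 mm; origin under its middle. Bystander.
- bottle_b: loose dropper bottle with green cap, 26 x 26 x 80 mm; origin under its middle. Bystander.
- tape: loose roll of tape lying flat, 85 across, 24 high; origin under its middle. Bystander.
- tube: loose sample tube lying on the table, 112 long, 19 across; origin under its middle. Bystander.

How it is judged:
On the way, in this order (a step that is already met when the one before it is completed fails the run):
1. the fingers push the lip and the window rises (contact force between the fingers and lip above 1 N and velocity of joint sash above 0.003 m/s), for 0.05 s.
2. the window is pushed up until its lip is level with the pointer, and stays (z of lip_level in the frame of pointer_tip between -0.006 and 0.006 m and contact force between the fingers and lip below 0.5 N and value of joint fan below 0.002 m), for 0.3 s.
3. the fan button is pressed down with the window at the mark (z of lip_level in the frame of pointer_tip between -0.006 and 0.006 m and value of joint fan above 0.0045 m), for 0.05 s.
At the end, for the whole second after the job is handed in: The lip is level with the pointer's tip to within 6 mm along the window's track, at rest; the fan button has been pressed at least 4.5 mm down after that, and is up again (z of lip_level in the frame of pointer_tip between -0.006 and 0.006 m and velocity of joint sash between -0.005 and 0.005 m/s and value of joint fan below 0.002 m); the robot touches nothing.
It fails at once if the fan button is pressed before the window is at the mark (value of joint fan above 0.003 m and not (z of lip_level in the frame of pointer_tip between -0.006 and 0.006 m)).
It fails at once if the lip is pinched from above and below (contact force between the fingers and lip above 2 N and contact force between the fingers and lip_cap above 2 N).
It fails at once if the pointer is shifted (distance of pointer_tip from where it was at the start of the episode above 0.006 m).
It fails at once if a bystander is moved or lifted (distance of any of bottle_a, bottle_b, tape, tube from where it was at the start of the episode above 0.02 m).
It also fails if it takes over 45 s, if anything falls off the work surface, if the arm or the gripper's body presses on something with over 40 N, if the wrist force passes 120 N, or if a joint passes its speed limit or range.

## Robot

A 6-joint arm with a two-finger parallel gripper is mounted at the origin on the work surface; the furniture and walls round the work are solid. World frame = base frame: x ahead of the robot, y to its left, z up, the work surface at z = 0. Lengths are in m, angles in rad, forces in N, time in s.
With the tool pointing down it reaches from about 0.375 to 0.75 m from the base axis. Payload 9 kg.
Tool frame: the origin (TCP) lies midway between the tips of the shut fingers; the grasp point (between the pads) lies 19 mm behind it; z points along the fingers, y is the line along which they close (so a half turn about z gives the same grasp; the last joint's range is limited). The gripper opens to 85 mm and grips with 20 to 120 N. Pads are 22 mm wide; open, the fingers measure 114 mm over their backs; the gripper's body (76 mm by 85 mm) begins 54 mm behind the grasp point. The pads swing forward as they close: fully open they stand 13 mm farther back than shut.
Start: joints at [-1.373, 0.104, 0.097, 1.564, 0, 1.353], TCP at [0.242, -0.549, 0.231] pointing down, gripper open.
Joint ranges: [-2.99, 2.99], [-0.84, 1.86], [-1.1, 1.16], [-1.84, 2.11], [-1.51, 1.56], [-3.14, 3.14]. Speed limits (rad/s): [2.22, 2.22, 2.57, 3.14, 3.14, 3.14].

## Interface

Orientations are given as a 3x3 rotation matrix whose columns are the frame's x, y, z axes.
In Python, from station import state, read_camera, calibration, close_job, boxes_of gives the robot as it stands.
- The arm moves only by the tool drive_tool, never from a script. Its argument "rows" is a list of rows, each a list of 3 entries, a list of its own where there are three numbers: the shift along the world's x, y, z scaled (see below), then the turn, a rotation vector about the world's x, y, z scaled (see below), then the opening, from -1 (shut) to 1 (fully open). A call has 1 to 8 rows; each row shifts and turns the commanded pose from where the row before left it; what a row does not reach is not made up. The controller multiplies each number of a shift by 0.02 m and each number of a turn by 6 degrees. A row lasts 1/12 s, in which the tool goes at most 41.7 mm and 7.16 degrees, less where a joint would pass 70% of its speed; a pose out of reach is approached as far as the arm can. A call with a number of a shift or a turn outside -1 to 1 is refused whole. A call with a gripper value outside its range is refused whole. The fingers move at their own pace and stop on an object; "squeeze" is the grip in N (left out, the last holds). Time passes only in rows, so rows that do not move let the fingers close. It gives the time, the measured TCP pose, the force, the opening and the grip force at its end, in the units of the state.
- state(): the state, without advancing time (a new reading comes with each control period).
- read_camera(name): name is "scene" or "side" or "wrist"; returns the picture (400x640x3 uint8, red, green, blue); there is no depth.
- calibration(name): a dict with "fx", "fy", "cx", "cy" (pixels), "k1" (the pictures are not rectified: a ray, as slopes to the right and down, at radius r is drawn at 1 + k1 r^2 times it, then the intrinsics apply), "pose" (4x4, takes a point from camera to world coordinates). Camera axes: x right, y down, z forward; pixel columns grow to the right and rows downward; lengths in m; the calibration is good to about 2 mm. A picture is of the moment at which its call begins: read the wrist's pose just before it. calibration takes no time and is no camera call; for the wrist camera it gives the pose at the moment of the call.
- close_job(): hands the job in; it is judged then, once.
Trained networks look in the newest picture that a camera, given by its name, has taken for a name from the list of things; names that differ only in an ending like _2 or _b are one class to them, and where a whole thing is asked for, a point or a joint stands for the part that bears it (a point fixed in the world has none). Each returns a list of dicts, best first, with "confidence" (0 to 1); they miss things now and then, are a little off and sometimes report something else, mostly with a low value. They report only what shows in the picture. A call takes as long as a camera call.
- boxes_of(camera, target): "rect" ([left, top, right, bottom] in pixels, round what is visible of it).
The state is a dict: "clock": time; "qpos": joint angles; "dq": joint speeds; "effort": joint torques, N m; "ee_pos": TCP position; "eef_rot": TCP orientation; "wrist_force": force on the tool from outside, world axes, zero at the start; "moment": the same for the moment, N m; "finger_gap": finger opening in m; "grasp_force": force on a finger pad.
Only numpy, scipy, OpenCV 4.12 (cv2) and the standard library are available. Lean on these libraries where they do the work, as an engineer would, in place of code of your own. Each camera call takes 0.05 s, during which the arm holds its last target. There are 200 camera calls.

## Working session

There is one attempt and no reset: what is moved stays moved. The work goes in short steps, Python scripts to look and compute and a tool call to move; the robot and the scene stay as the last step left them, time stands still between calls to the robot, and variables do not carry over. Pictures are saved under pics/ and viewed, at most 10 in all, crops included, and the job is handed in when it is done.

Besides the shell and the picture viewer there is one more tool, called after ">>>" by a JSON object that holds its "fn" and its "kwargs", one argument or row to a line. drive_tool: Moves the arm, as the interface text tells. Shifts and turns lie within -1 to 1; 1 stands for 0.02 m of shift or 6 degrees of turn. Its arguments: {"type":"object","properties":{"rows":{"type":"array","items":{"type":"array"}},"squeeze":{"type":"number"}},"required":["rows"]}

```bash
mkdir -p pics; ls; cat > h.py <<'E'
import numpy as np,cv2,json
from station import *
E
python3 - <<'E'
from h import *
s=state();print(s['clock'],s['ee_pos'],s['eef_rot'],s['finger_gap'])
for c in ['scene','side','wrist']:
    k=calibration(c);print(c,{a:np.round(b,3).tolist() for a,b in k.items()})
    im=read_camera(c);cv2.imwrite(f'pics/{c}0.png',im[:,:,::-1])
    for t in ['hood','lip_front','pointer','fan_top']:
        print(t,[(np.round(d['rect']).tolist(),round(d['confidence'],2)) for d in boxes_of(c,t)[:2]])
E
```

```text
pics
0.0 [ 0.24229149 -0.54854589  0.23051763] [[ 9.14799853e-01  4.03907375e-01 -2.48807473e-04]
 [ 4.03907342e-01 -9.14798976e-01  1.30129827e-03]
 [ 2.97995145e-04 -1.29092263e-03 -9.99999122e-01]] 0.08561871758566882
scene {'fx': 417.611, 'fy': 417.611, 'cx': 322.957, 'cy': 195.595, 'k1': -0.063, 'pose': [[-0.429, 0.777, -0.461, 0.883], [0.903, 0.377, -0.204, 0.086], [0.015, -0.504, -0.864, 0.82], [0.0, 0.0, 0.0, 1.0]]}
hood [([212.0, 117.0, 388.0, 298.0], 0.88)]
lip_front [([251.0, 136.0, 351.0, 243.0], 0.56)]
pointer [([311.0, 144.0, 325.0, 160.0], 0.7), ([252.0, 218.0, 262.0, 237.0], 0.4)]
fan_top [([261.0, 174.0, 273.0, 181.0], 0.42)]
side {'fx': 515.837, 'fy': 515.837, 'cx': 316.823, 'cy': 198.244, 'k1': -0.062, 'pose': [[1.0, -0.018, 0.007, 0.472], [-0.013, -0.385, 0.923, -0.892], [-0.014, -0.923, -0.385, 0.429], [0.0, 0.0, 0.0, 1.0]]}
hood [([289.0, 56.0, 446.0, 304.0], 0.62)]
lip_front [([312.0, 84.0, 424.0, 210.0], 0.95)]
pointer [([293.0, 158.0, 308.0, 171.0], 0.72)]
fan_top [([310.0, 270.0, 327.0, 278.0], 0.5)]
wrist {'fx': 334.236, 'fy': 334.236, 'cx': 323.492, 'cy': 196.296, 'k1': -0.035, 'pose': [[0.404, -0.872, -0.276, 0.312], [-0.915, -0.385, -0.121, -0.519], [-0.0, 0.301, -0.954, 0.374], [0.0, 0.0, 0.0, 1.0]]}
hood []
lip_front []
pointer []
fan_top []
```

```bash
python3 - <<'E'
import cv2
a=cv2.imread('pics/scene0.png');b=cv2.imread('pics/side0.png')
cv2.imwrite('pics/s1.png',cv2.resize(a[100:310,180:460],None,fx=2.8,fy=2.8,interpolation=2))
cv2.imwrite('pics/d1.png',cv2.resize(b[40:320,250:490],(514,600),interpolation=2))
E
```

```text
(no output)
```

View pics/s1.png

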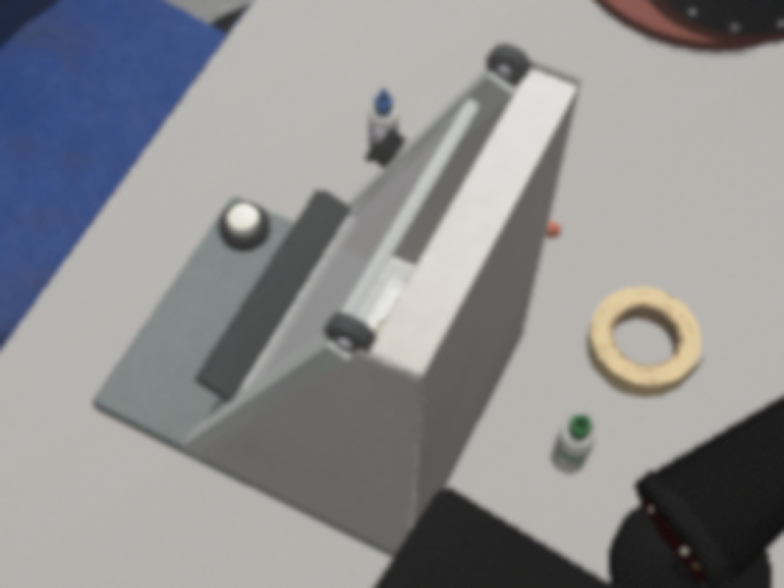

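View pics/d1.png

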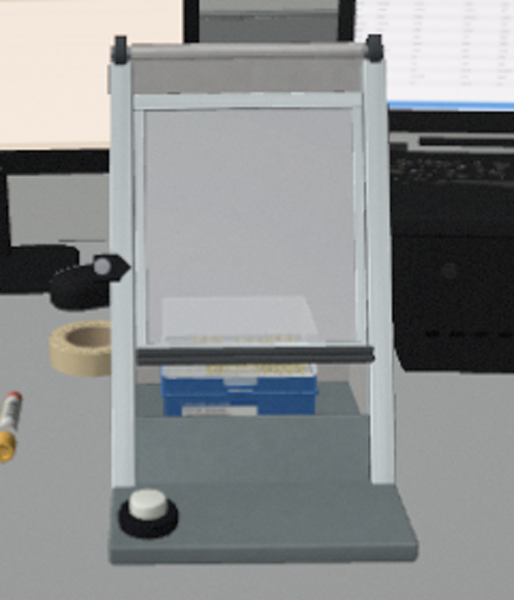

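View pics/side0.png

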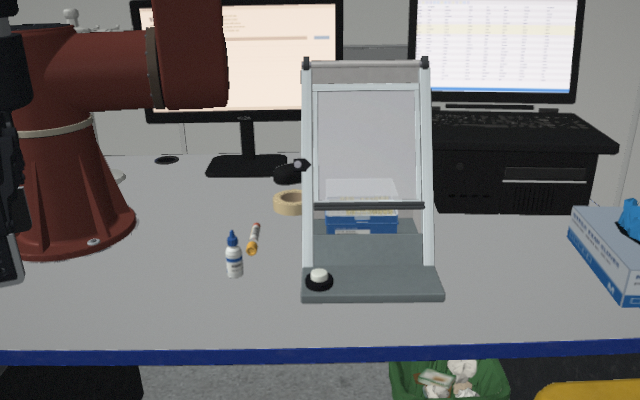

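The hood faces the side camera. In side pixels the lip's lower edge runs from (314,208) to (424,208), the pointer tip is at (311,165), the button at (318,272), and the apron's lower front edge from (301,302) to (444,300). The scene view shows the lip standing out and the apron corners. Next I fit the hood pose.

```bash
cat >> h.py <<'E'
from scipy.optimize import least_squares
def proj(c,P,k=None):
    k=k or calibration(c);T=np.linalg.inv(np.array(k['pose']));p=T[:3,:3]@np.asarray(P,float)+T[:3,3]
    a=p[:2]/p[2];a=a*(1+k['k1']*(a@a));return np.array([k['fx']*a[0]+k['cx'],k['fy']*a[1]+k['cy']])
def hw(q,p):
    c,s=np.cos(q[2]),np.sin(q[2]);return np.array([q[0]+c*p[0]-s*p[1],q[1]+s*p[0]+c*p[1],p[2]])
t25=np.radians(25)
U=np.array([np.sin(t25),0,np.cos(t25)]);N=np.array([np.cos(t25),0,-np.sin(t25)])  # up track, into hood
def tr(s,y,o): return U*s+np.array([0,y,0])-N*o   # along front, left, out of front
E
python3 - <<'E'
from h import *
S=lambda x,y:np.array([250+x/2.142,40+y/2.143]); C=lambda x,y:np.array([180+x/2.8,100+y/2.8])
ks={c:calibration(c) for c in('scene','side')}
obs=[('side',(-.075,.105,0),S(110,561)),('side',(-.075,-.105,0),S(416,558)),('side',(-.075,.105,.016),S(110,547)),('side',(-.075,-.105,.016),S(417,544)),
('scene',(-.075,-.105,.016),C(96,403)),('scene',(-.075,.105,.016),C(235,197)),('side',(.0075,.105,.016),S(113,486)),('scene',(.190,-.105,0),C(398,556))]
# extra params: fan y; lip s, o; pointer s
def f(q):
    r=[proj(c,hw(q,p),ks[c])-u for c,p,u in obs]
    fan=hw(q,(-.047+.0*q[3],q[3],.034)); r+=[proj('side',fan,ks['side'])-S(148,497),proj('scene',fan,ks['scene'])-C(243,217)]
    for y,u in((.086,S(137,361)),(-.086,S(374,360))): r.append(proj('side',hw(q,tr(q[4],y,q[5])),ks['side'])-u)
    # lip cap top front (12mm up, 4 back) seen in scene: front edge right/left
    for y,u in((.086,C(322,191)),(-.086,C(198,380))): r.append(proj('scene',hw(q,tr(q[4]+.012,y,q[5]-.004)),ks['scene'])-u)
    r.append(proj('side',hw(q,tr(q[6],.0885,q[5]-.01)),ks['side'])-S(131,267))
    return np.concatenate(r)
r=least_squares(f,[.5,-.5,1.57,.08,.1,.03,.2],loss='soft_l1',x_scale=.01)
q=r.x;print(np.round(q,4),np.degrees(q[2]));print(np.round(f(q).reshape(-1,2),1).tolist())
np.save('q.npy',q)
print('lipfront',hw(q,tr(q[4],0,q[5])),'L',hw(q,tr(q[4],.086,q[5])),'fan',hw(q,(-.047,q[3],.034)),'travel',q[6]-q[4]-.006)
E
```

```text
[ 0.5575 -0.1857  1.5499  0.0783  0.1059  0.0314  0.1754] 88.80389724691446
[[-0.6, 1.3], [0.7, 1.2], [-0.9, -1.5], [1.2, -1.6], [-2.3, -0.1], [-0.6, -1.1], [-0.4, -1.8], [3.2, 4.4], [-0.2, 0.9], [0.3, 0.9], [-0.6, 0.6], [0.9, -0.1], [0.6, -1.5], [0.3, -0.0], [0.4, -0.0]]
lipfront [ 0.55789011 -0.16942089  0.10926497] L [ 0.47190885 -0.16762569  0.10926497] fan [ 0.47826993 -0.23107856  0.034     ] travel 0.06351302486033733
```

>>> {"fn": "drive_tool", "kwargs": {
  "rows": [
    [[1,0,0],[0,0,1],-1],
    [[1,0,0],[0,0,1],-1],
    [[1,0.2,0],[0,0,1],-1],
    [[1,0.2,0],[0,0,1],-1],
    [[1,0.2,0],[0,0,1],-1],
    [[1,0.2,0],[0,0,1],-1],
    [[1,0.2,0],[0,0,1],-1],
    [[1,0.2,0],[0,0,1],-1]
  ]
}}

```text
clock: 1.42
ee_pos: [0.4034, -0.5246, 0.2313]
eef_rot: [[0.307, 0.952, 0.0], [0.952, -0.307, -0.0], [-0.0, 0.0, -1.0]]
wrist_force: [-0.8, -0.3, 0.4]
finger_gap: -0.0
grasp_force: 0.0
```

>>> {"fn": "drive_tool", "kwargs": {
  "rows": [
    [[1,0.5,0],[0,0,1],-1],
    [[1,0.5,0],[0,0,1],-1],
    [[1,0.5,0],[0,0,0.83],-1],
    [[1,0.5,0],[1,-0.02,0],-1],
    [[1,0.5,0],[1,-0.02,0],-1],
    [[1,0.5,0],[1,-0.02,0],-1],
    [[0,1,0],[1,-0.02,0],-1],
    [[0,1,0],[1,-0.02,0],-1]
  ]
}}

```text
clock: 2.08
ee_pos: [0.5094, -0.4326, 0.2328]
eef_rot: [[0.017, 1.0, 0.01], [0.9, -0.019, 0.436], [0.436, 0.001, -0.9]]
wrist_force: [-0.4, -0.3, -0.8]
finger_gap: -0.0001
grasp_force: 0.0
```

>>> {"fn": "drive_tool", "kwargs": {
  "rows": [
    [[0,1,0],[1,-0.02,0],-1],
    [[0,1,0],[1,-0.02,0],-1],
    [[0,1,0],[1,-0.02,0],-1],
    [[0,1,0],[1,-0.02,0],-1],
    [[0,1,0],[1,-0.02,0],-1],
    [[0,0,0],[0.83,-0.02,0],-1],
    [[0,0,0],[0,0,0],-1],
    [[0,0,0],[0,0,0],-1]
  ]
}}

```text
clock: 2.75
ee_pos: [0.4793, -0.2682, 0.1559]
eef_rot: [[0.018, 0.995, 0.099], [0.588, -0.091, 0.803], [0.808, 0.044, -0.587]]
wrist_force: [-0.7, -0.6, 1.3]
finger_gap: -0.0001
grasp_force: 0.0
```

```bash
python3 - <<'E'
from h import *
s=state();print(s['clock'],s['ee_pos'],np.round(s['eef_rot'],3).tolist(),s['qpos'],s['finger_gap'])
E
```

```text
2.75 [ 0.47932173 -0.26815902  0.15588198] [[0.018, 0.995, 0.099], [0.588, -0.091, 0.803], [0.808, 0.044, -0.587]] [-1.04188619  0.75368691  0.46210898  2.11056651  0.51321697  0.36672758] -7.337812708287013e-05
```

>>> {"fn": "drive_tool", "kwargs": {
  "rows": [
    [[1,0,0],[-1,0,0],-1],
    [[1,0,0],[-0.7,0,0],-1],
    [[1,0,0],[0,0,0],-1],
    [[0.5,0,0],[0,0,0],-1],
    [[0,0,0],[0,0,0],-1]
  ]
}}

```text
clock: 3.17
ee_pos: [0.5524, -0.2691, 0.1595]
eef_rot: [[0.012, 0.995, 0.101], [0.727, -0.078, 0.682], [0.686, 0.066, -0.725]]
wrist_force: [-0.1, 0.3, -0.5]
finger_gap: 0.0004
grasp_force: 0.0
```

```bash
python3 - <<'E'
from h import *
s=state();print(s['clock'],s['ee_pos'],np.round(s['eef_rot'],3).tolist(),s['qpos'],s['finger_gap'])
E
```

```text
3.1667 [ 0.55238849 -0.26908783  0.15948447] [[0.012, 0.995, 0.101], [0.727, -0.078, 0.682], [0.686, 0.066, -0.725]] [-0.92415568  0.71646663  0.53274242  1.97493432  0.51407018  0.54043615] 0.0003647160683372171
```

>>> {"fn": "drive_tool", "kwargs": {
  "rows": [
    [[0,0.5,-1],[0.5,0,0.5],-1],
    [[0,0.5,-1],[0.5,0,0.5],-1],
    [[0,0.6,-1],[0,0,0],-1],
    [[0,0.6,-0.8],[0,0,0],-1],
    [[0,0,0],[0,0,0],-1]
  ]
}}

```text
clock: 3.58
ee_pos: [0.5489, -0.2227, 0.0777]
eef_rot: [[-0.054, 0.998, 0.021], [0.643, 0.018, 0.766], [0.764, 0.055, -0.643]]
wrist_force: [-0.2, 0.4, -0.6]
finger_gap: -0.0002
grasp_force: 0.0
```

```bash
python3 - <<'E'
from h import *
s=state();print(s['clock'],s['ee_pos'],np.round(s['eef_rot'],3).tolist(),s['qpos'],s['wrist_force'])
k=calibration('wrist')
im=read_camera('wrist');cv2.imwrite('pics/w2.png',im[:,:,::-1])
im2=read_camera('side')
cv2.imwrite('pics/c2.png',np.hstack([im[:,:,::-1][::1,::1],im2[:,:,::-1][:, 250:400]])[:, :])
E
```

```text
3.5833 [ 0.54891967 -0.2227161   0.0777402 ] [[-0.054, 0.998, 0.021], [0.643, 0.018, 0.766], [0.764, 0.055, -0.643]] [-0.88193668  0.85682899  0.51586603  1.96208994  0.52713989  0.4386381 ] [-0.16446825  0.36580823 -0.64196391]
```

View pics/c2.png

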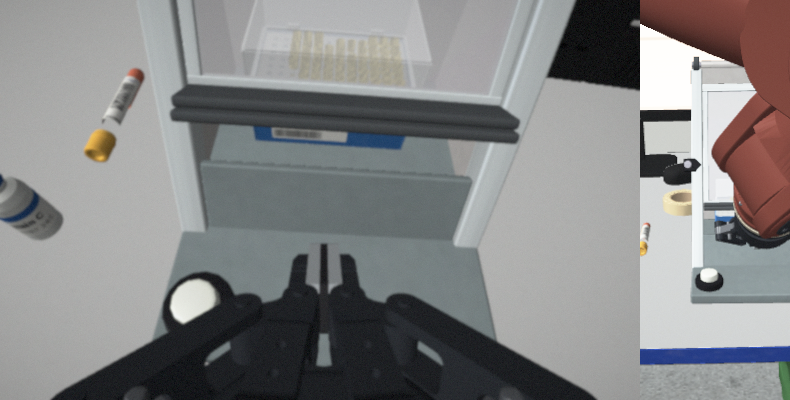

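The wrist view shows the lip's lower front edge running from (172,120) to (518,141), above the low fixed panel. The shut fingers stand at (325,245) with clear air ahead. I check the lip estimate against these pixels.

```bash
python3 - <<'E'
from h import *
q=np.load('q.npy')
for y in(.086,-.086):print(proj('wrist',hw(q,tr(q[4],y,q[5]))))
k=calibration('wrist');print(proj('wrist',state()['ee_pos']))
# refine s,o,x-shift from wrist + side
S=lambda x,y:np.array([250+x/2.142,40+y/2.143])
def f(p):
    r=[]
    for y,u,v in((.086,(172,121),S(137,361)),(-.086,(517,142),S(374,360))):
        P=hw((p[2],p[3],q[2]),tr(p[0],y,q[5]));r+=[proj('wrist',P,k)-u,proj('side',P)-v]
    r+=[[(p[3]-q[1])*300]];return np.concatenate(r)
r=least_squares(f,[q[4],0,q[0],q[1]],x_scale=.01);print(r.x,np.round(r.fun,1),hw((r.x[2],r.x[3],q[2]),tr(r.x[0],0,q[5])))
E
```

```text
[173.6313912  122.26192793]
[511.93662786 146.06457568]
[324.77931159 258.40526538]
[ 0.10896108  2.98570215  0.55798541 -0.18792016] [ 0.3 -1.4 -0.3 -0.8 -0.8  1.9  1.4 -1.5 -0.7] [ 0.55835263 -0.1703321   0.11202201]
```

>>> {"fn": "drive_tool", "kwargs": {
  "rows": [
    [[0.1,0.8,-0.1],[0,0,0],-1],
    [[0.1,0.8,0],[0,0,0],-1],
    [[0,0.8,0],[0,0,0],-1],
    [[0,0.2,0],[0,0,0],-1],
    [[0,0,0],[0,0,0],-1]
  ]
}}

```text
clock: 4.1
ee_pos: [0.5544, -0.1731, 0.081]
eef_rot: [[-0.058, 0.998, 0.025], [0.647, 0.018, 0.762], [0.76, 0.06, -0.647]]
wrist_force: [0.7, 0.2, 0.0]
finger_gap: 0.0
grasp_force: 0.0
```

>>> {"fn": "drive_tool", "kwargs": {
  "rows": [
    [[0,0.1,0.25],[0,0,0],-1],
    [[0,0.1,0.25],[0,0,0],-1],
    [[0,0.1,0.25],[0,0,0],-1]
  ]
}}

```text
clock: 4.35
ee_pos: [0.554, -0.1674, 0.0945]
eef_rot: [[-0.056, 0.998, 0.025], [0.646, 0.017, 0.763], [0.762, 0.059, -0.645]]
wrist_force: [0.2, -1.5, -4.1]
finger_gap: -0.0001
grasp_force: 2.4
```

>>> {"fn": "drive_tool", "kwargs": {
  "rows": [
    [[0,0.14,0.3],[0,0,0],-1],
    [[0,0.14,0.3],[0,0,0],-1],
    [[0,0.14,0.3],[0,0,0],-1],
    [[0,0.14,0.3],[0,0,0],-1],
    [[0,0.14,0.3],[0,0,0],-1],
    [[0,0.14,0.3],[0,0,0],-1],
    [[0,0,0],[0,0,0],-1]
  ]
}}

```text
clock: 4.93
ee_pos: [0.5543, -0.15, 0.1312]
eef_rot: [[-0.057, 0.998, 0.025], [0.646, 0.017, 0.763], [0.761, 0.06, -0.646]]
wrist_force: [0.4, -2.2, -0.3]
finger_gap: -0.0004
grasp_force: 0.7
```

```bash
python3 - <<'E'
from h import *
im2=read_camera('side');im=read_camera('wrist')
for c in('side','wrist'):
  for t in('lip','pointer'):print(c,t,[(d['rect'],d['confidence']) for d in boxes_of(c,t)[:2]])
a=cv2.resize(im2[130:230,280:350],None,fx=5.5,fy=5.5,interpolation=2)[:,:,::-1]
b=cv2.resize(im[0:220,80:300],(400,400),interpolation=2)[:,:,::-1];b=np.vstack([b,np.zeros((150,400,3),np.uint8)])
cv2.imwrite('pics/c3.png',np.hstack([a,b]))
E
```

```text
side lip [([314.9, 178.6, 424.1, 183.4], 0.66)]
side pointer [([291.8, 160.1, 307.6, 173.3], 0.63)]
wrist lip [([135.3, 222.6, 530.3, 258.0], 0.96)]
wrist pointer [([49.7, 128.1, 129.0, 181.8], 0.96)]
```

View pics/c3.png

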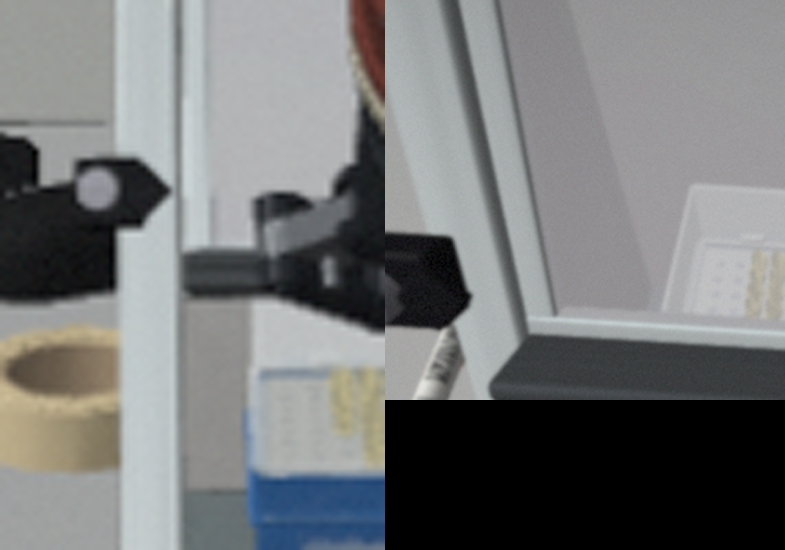

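The side crop shows the pointer tip at about (310.5,164.5) and the middle of the lip's left end at (313.3,179.6), so some 15 px remain. Nothing is disturbed.

```bash
cat >> h.py <<'E'
def sfit(v,y,o,q):
    k=calibration('side');return least_squares(lambda s:[proj('side',hw(q,tr(s[0],y,o)),k)[1]-v],[.16],x_scale=.01).x[0]
E
python3 - <<'E'
from h import *
q=np.load('q.npy')
for o in (.03,.015,0): print(o,sfit(164.5,.0885,o,q),sfit(179.6,.086,o,q),'bottom',sfit(130+297/5.5,.086,.031,q),'top',sfit(130+250/5.5,.086,.027,q))
print(state()['ee_pos'],state()['wrist_force'])
E
```

```text
0.03 0.1746537611806594 0.15127078937664057 bottom 0.14440929435805733 top 0.15793151131008873
0.015 0.1762531004332961 0.15242827221436006 bottom 0.14440929435805733 top 0.15793151131008873
0 0.17785244080859533 0.15358575551173942 bottom 0.14440929435805733 top 0.15793151131008873
[ 0.55366557 -0.14929177  0.12947953] [ 0.10063819 -0.26442262 -0.38388024]
```

>>> {"fn": "drive_tool", "kwargs": {
  "rows": [
    [[0,0.12,0.25],[0,0,0],-1],
    [[0,0.12,0.25],[0,0,0],-1],
    [[0,0.12,0.25],[0,0,0],-1],
    [[0,0.12,0.25],[0,0,0],-1],
    [[0,0,0],[0,0,0],-1]
  ]
}}

```text
clock: 5.65
ee_pos: [0.554, -0.1394, 0.151]
eef_rot: [[-0.056, 0.998, 0.024], [0.645, 0.018, 0.764], [0.762, 0.059, -0.645]]
wrist_force: [-0.1, -0.9, -2.1]
finger_gap: 0.0
grasp_force: 0.6
```

```bash
python3 - <<'E'
from h import *
q=np.load('q.npy')
im2=read_camera('side')
print([(d['rect'],d['confidence']) for d in boxes_of('side','lip')[:2]])
# edge profile at lip's left stub
g=cv2.cvtColor(im2,cv2.COLOR_RGB2GRAY)
print(g[150:185,314:325].mean(1).round().astype(int).tolist());print(state()['ee_pos'],state()['wrist_force'])
print(g[155:176,300:313].tolist())
E
```

```text
[([310.8, 159.5, 422.5, 171.7], 0.56)]
[185, 185, 186, 186, 187, 186, 187, 187, 186, 189, 178, 77, 69, 61, 56, 71, 65, 49, 32, 62, 116, 145, 145, 145, 145, 144, 144, 144, 145, 144, 144, 145, 145, 146, 145]
[ 0.55400887 -0.13962029  0.15051499] [-0.19489902 -0.12155095  0.16864994]
[[160, 197, 199, 194, 197, 194, 194, 191, 192, 194, 194, 168, 129], [160, 185, 195, 193, 192, 195, 192, 192, 193, 196, 194, 168, 130], [155, 176, 187, 186, 187, 192, 192, 191, 192, 195, 194, 171, 131], [110, 125, 131, 132, 134, 164, 186, 189, 192, 196, 193, 178, 135], [28, 34, 25, 29, 29, 79, 153, 186, 192, 193, 194, 176, 135], [38, 30, 31, 35, 28, 29, 55, 150, 187, 194, 195, 178, 134], [75, 37, 31, 29, 32, 30, 28, 56, 149, 188, 194, 179, 132], [118, 63, 28, 32, 30, 32, 32, 31, 52, 150, 188, 176, 116], [140, 85, 31, 31, 31, 33, 34, 29, 30, 55, 147, 172, 119], [142, 87, 33, 30, 33, 30, 28, 30, 30, 31, 61, 148, 128], [127, 75, 31, 33, 32, 31, 32, 33, 33, 39, 95, 156, 128], [105, 52, 25, 32, 33, 32, 30, 31, 37, 96, 172, 181, 122], [61, 34, 29, 28, 31, 33, 29, 40, 96, 174, 195, 180, 132], [39, 32, 30, 31, 29, 33, 39, 96, 171, 195, 193, 183, 132], [32, 28, 29, 28, 32, 26, 77, 168, 194, 194, 194, 180, 131], [24, 25, 20, 24, 21, 27, 136, 186, 193, 193, 194, 184, 132], [13, 72, 100, 105, 107, 111, 172, 194, 193, 194, 192, 183, 131], [24, 135, 186, 195, 197, 195, 195, 194, 194, 192, 193, 181, 132], [18, 135, 185, 197, 199, 198, 195, 195, 194, 194, 194, 182, 135], [21, 132, 185, 197, 198, 195, 194, 195, 193, 193, 195, 184, 135], [21, 130, 184, 197, 198, 198, 196, 193, 195, 194, 193, 184, 135]]
```

The lip's middle sits at row 165.2 and the pointer tip at 164.3. That is about 1.4 mm low, within the band, so I withdraw.

>>> {"fn": "drive_tool", "kwargs": {
  "rows": [
    [[0,-0.2,-0.4],[0,0,0],-1],
    [[0,-0.3,-0.3],[0,0,0],-1],
    [[0,-1,0],[0,0,0],-1],
    [[0,-1,0],[0,0,0],-1],
    [[0,-1,0],[-0.5,0,0],-1],
    [[0,-1,0],[-0.5,0,0],-1],
    [[-0.5,-0.5,0],[-0.5,0,0],-1],
    [[0,0,0],[0,0,0],-1]
  ]
}}

```text
clock: 6.42
ee_pos: [0.5434, -0.2421, 0.1362]
eef_rot: [[-0.055, 0.998, 0.026], [0.759, 0.025, 0.651], [0.649, 0.056, -0.759]]
wrist_force: [1.0, -0.4, 0.3]
finger_gap: -0.0002
grasp_force: 0.0
```

```bash
python3 - <<'E'
from h import *
q=np.load('q.npy')
im=read_camera('wrist');k=calibration('wrist')
b=[(d['rect'],d['confidence']) for d in boxes_of('wrist','fan_top')[:2]];print(b)
print([(d['rect'],d['confidence']) for d in boxes_of('wrist','pointer')[:1]])
im2=read_camera('side');g=cv2.cvtColor(im2,cv2.COLOR_RGB2GRAY)
print(g[155:175,314:325].mean(1).round().astype(int).tolist())
print(proj('wrist',hw(q,(-.047,q[3],.034)),k),hw(q,(-.047,q[3],.034)),state()['ee_pos'])
cv2.imwrite('pics/w4.png',im[:,:,::-1])
E
```

```text
[([215.9, 256.2, 249.1, 295.5], 0.71)]
[([133.1, 0.0, 193.7, 36.5], 0.67)]
[187, 187, 187, 186, 189, 178, 77, 69, 61, 56, 71, 65, 50, 32, 62, 116, 145, 145, 144, 143]
[231.8809827  272.16291767] [ 0.47826993 -0.23107856  0.034     ] [ 0.54376194 -0.23915824  0.13500037]
```

View pics/w4.png

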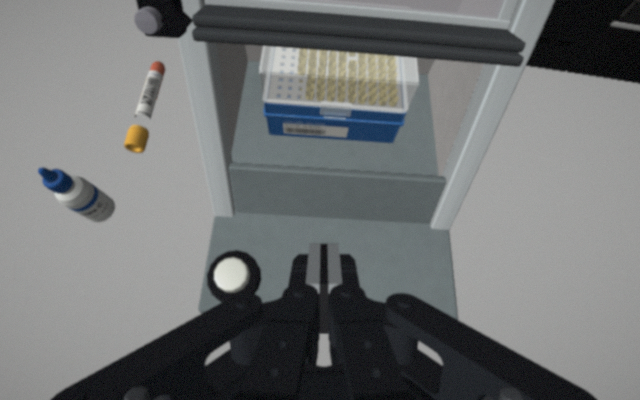

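The button appears at (231,273), which matches the estimate. The window hasn't moved. I move above the button.

>>> {"fn": "drive_tool", "kwargs": {
  "rows": [
    [[-1,0.2,0],[0,0,0],-1],
    [[-1,0.3,0],[0,0,0],-1],
    [[-1,0.3,-0.5],[0,0,0],-1],
    [[-0.3,0,-1],[0,0,0],-1],
    [[0,0,-1],[0,0,0],-1],
    [[0,0,-0.5],[0,0,0],-1],
    [[0,0,0],[0,0,0],-1]
  ]
}}

```text
clock: 7.2
ee_pos: [0.477, -0.2223, 0.0733]
eef_rot: [[-0.054, 0.998, 0.022], [0.753, 0.026, 0.657], [0.656, 0.052, -0.753]]
wrist_force: [0.6, 0.7, 0.1]
finger_gap: 0.0
grasp_force: 0.0
```

>>> {"fn": "drive_tool", "kwargs": {
  "rows": [
    [[0,0,-0.8],[0,0,0],-1],
    [[0,0,-0.5],[0,0,0],-1],
    [[0,0,-0.3],[0,0,0],-1],
    [[0,0,-0.2],[0,0,0],-1]
  ]
}}

```text
clock: 7.53
ee_pos: [0.4779, -0.2235, 0.0395]
eef_rot: [[-0.055, 0.998, 0.024], [0.755, 0.026, 0.655], [0.653, 0.054, -0.755]]
wrist_force: [-1.7, 1.3, 3.6]
finger_gap: 0.0001
grasp_force: 1.8
```

>>> {"fn": "drive_tool", "kwargs": {
  "rows": [
    [[0,0,-0.2],[0,0,0],-1],
    [[0,0,-0.1],[0,0,0],-1]
  ]
}}

```text
clock: 7.7
ee_pos: [0.4781, -0.2236, 0.0365]
eef_rot: [[-0.055, 0.998, 0.025], [0.755, 0.025, 0.655], [0.654, 0.055, -0.755]]
wrist_force: [-6.1, 1.2, 30.4]
finger_gap: 0.0004
grasp_force: 15.0
```

>>> {"fn": "drive_tool", "kwargs": {
  "rows": [
    [[0,0,-0.1],[0,0,0],-1],
    [[0,0,0],[0,0,0],-1]
  ]
}}

```text
clock: 7.87
ee_pos: [0.4782, -0.2236, 0.0364]
eef_rot: [[-0.055, 0.998, 0.025], [0.755, 0.025, 0.656], [0.654, 0.055, -0.755]]
wrist_force: [-8.1, 2.9, 32.6]
finger_gap: -0.0001
grasp_force: 16.0
```

The force rose to 32 N, which looks like the end stop. I check with the side camera that the button is down.

```bash
python3 - <<'E'
from h import *
im=read_camera('side');b=cv2.imread('pics/side0.png')
cr=lambda a:cv2.resize(a[250:300,290:350],None,fx=6,fy=6,interpolation=2)
cv2.imwrite('pics/c5.png',np.hstack([cr(b),cr(im[:,:,::-1])]))
E
```

```text
(no output)
```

View pics/c5.png

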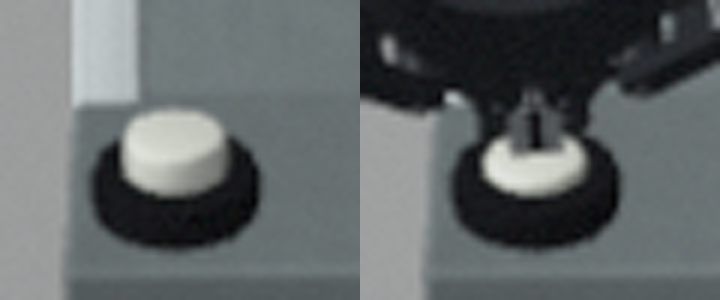

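The button is sunk under the fingertips: its visible side wall has shrunk almost to the housing, from about 30 to 8 zoomed px. I lift off and back away.

>>> {"fn": "drive_tool", "kwargs": {
  "rows": [
    [[0,0,0.3],[0,0,0],-1],
    [[0,0,0.5],[0,0,0],-1],
    [[0,-0.3,1],[0,0,0],-1],
    [[0,-0.5,1],[0,0,0],-1],
    [[0,-0.5,1],[0,0,0],-1],
    [[0,0,0],[0,0,0],-1],
    [[0,0,0],[0,0,0],-1]
  ]
}}

```text
clock: 8.5
ee_pos: [0.4784, -0.2511, 0.1088]
eef_rot: [[-0.056, 0.998, 0.026], [0.758, 0.026, 0.652], [0.65, 0.056, -0.758]]
wrist_force: [0.3, -0.3, -0.2]
finger_gap: -0.0001
grasp_force: 0.0
```

```bash
python3 - <<'E'
from h import *
im=read_camera('side');g=cv2.cvtColor(im,cv2.COLOR_RGB2GRAY)
print(g[155:175,314:325].mean(1).round().astype(int).tolist())
b=cv2.cvtColor(cv2.imread('pics/side0.png'),cv2.COLOR_BGR2GRAY)
print(g[264:290:2,318].tolist(),b[264:290:2,318].tolist(),state()['wrist_force'],state()['ee_pos'],state()['dq'])
E
```

```text
[23, 20, 22, 22, 21, 21, 21, 21, 23, 21, 21, 26, 33, 34, 35, 35, 35, 34, 35, 35]
[120, 111, 163, 200, 204, 210, 211, 177, 168, 102, 26, 25, 17] [119, 110, 159, 198, 203, 206, 209, 175, 166, 102, 26, 23, 20] [ 0.15594983 -0.04844563 -0.20861902] [ 0.47803382 -0.25024117  0.10778081] [ 5.22848759e-03  1.03238970e-02 -2.97051993e-02 -5.52294355e-03
  2.16876875e-05  1.43645876e-03]
```

>>> {"fn": "drive_tool", "kwargs": {
  "rows": [
    [[1,-0.5,0.5],[0,0,0],-1],
    [[1,-0.5,0.5],[0,0,0],-1],
    [[1,-0.5,0],[0,0,0],-1],
    [[0.5,0,0],[0,0,0],-1],
    [[0,0,0],[0,0,0],-1],
    [[0,0,0],[0,0,0],-1]
  ]
}}

```text
clock: 9.05
ee_pos: [0.5476, -0.2791, 0.1265]
eef_rot: [[-0.056, 0.998, 0.022], [0.755, 0.027, 0.655], [0.653, 0.053, -0.755]]
wrist_force: [0.2, 0.3, -0.8]
finger_gap: 0.0002
grasp_force: 0.0
```

```bash
python3 - <<'E'
from h import *
im=read_camera('side');g=cv2.cvtColor(im,cv2.COLOR_RGB2GRAY)
p=g[155:175,314:325].mean(1).round().astype(int).tolist();print(p,state()['wrist_force'])
if abs(p[6]-77)<8 and abs(p[14]-62)<8: print(close_job())
E
```

```text
[186, 186, 186, 187, 189, 178, 78, 69, 61, 56, 71, 64, 50, 32, 62, 116, 145, 145, 145, 145] [ 0.0239626  -0.62863164  0.40477407]
the job is handed in; nothing more can be done
None
```

The job is handed in at about 9 s of the 45 s; no verdict came back, but by camera the lip is level with the pointer to about 1.5 mm, the fan button was pressed to its stop and is up again, and the arm is clear of the hood.

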